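# Lock the lacquer plaque on the painting wheel with the pin spanner

### The job

Make the black lacquer plaque fast on the painting wheel: pull up the spring plunger of the hand rest, swing the rest away from over the plaque to the other hole of its index plate and let the plunger snap in; then take the pin spanner from its wooden stand, put both its pins fully into the two holes of the steel lock ring and turn the ring clockwise (seen from above) until it stops. Put the spanner back in its stand as it lay, and leave all the other pieces on the table where they are.

Things in the scene. Friction and masses are not known exactly. Their poses are not given: they have to be found in the camera images.
- wheel: Painting wheel fixture, fixed: round dark steel foot (r 72, 12 high), aluminium pedestal, on it a black lacquer plaque with gold marks (r 85, top at 50 above the table). Origin under the plaque's centre on the table, z up; its +y points to the hand rest's pivot post, 125 mm away (a 64 wide, 12 high base strip runs there, to y = 183). All of it may stand at any of a range of places and yaws.
- ring_top (a point): Centre of the lock ring's top face, on the ring's (vertical) axis, 66 above the table; turns with the ring. Ring: plain steel, outer diameter 96, bore 40, 16 high, lying on the plaque. Two 10 mm through holes, 16 deep, lie on this point's x axis at +32 and -32 mm. A low steel hub (r 19, top 4 mm below the ring's top) fills the bore.
- lock_ring (a joint): Turn of the lock ring, rad; grows clockwise seen from above, starts at 0 to 0.6, hard stop (tight) at 1.40. Turning it takes a steady 0.16 N m; it stays where it is left. It must finally read above 1.33.
- rest_bar (a joint): Swing of the hand rest about the pivot post, rad; grows anticlockwise seen from above. 0 = lying across the plaque and the ring, along the wheel's -y (as at the start); 0.90 = at the clear hole. The rest is a wooden bar 26 wide, 12 thick, underside 80 and top 92 above the table, reaching 192 from the pivot over the plaque, with a 66 mm aluminium tail on the other side. Held by the plunger; once free it moves easily, with slight friction; end stops at -0.05 and 1.15.
- pivot (a point): On the pivot's vertical axis, at the hand rest's top face, 92 above the table. Fixed to the wheel at its (0, 125) mm.
- knob (a point): Middle of the plunger's black round pull knob (diameter 26, 24 high, vertical axis), 118 above the table when down. It sits on the rest's tail 50 mm from the pivot, opposite the bar, and swings with it; the knob's underside is 5 above the collar (r 11, top at 101) and 14 above the rest's top.
- plunger (a joint): Lift of the plunger, m: 0 = snapped fully into a hole, up to 0.014. Its 8 mm pin stands 8 mm deep in the hole, so it must be lifted over 9 mm to swing (10 to 13 is good). Spring: 3 N when down, 8 N at full lift. Let go, it springs down into whichever 11 mm hole is below it.
- clear_hole (a point): Mouth of the index plate's other hole (11 mm, top face 67 above the table), fixed to the wheel, 50 mm from the pivot: the plunger comes over it at rest_bar = 0.90.
- spanner: Pin spanner, 180 g (mass varies): steel bar 84 x 18 x 10 mm with two dark steel pins below it (diameter 7, tapered, 12 long) at x = +32 and -32 mm, and above the middle of the bar an upright wooden grip 40 (x) x 18 (y) mm, from 10 to 55 above the bar's underside. Origin at the centre of the bar's underside, x along the bar, z up. The same after a half turn. Take it by the grip across its 18 mm. Pins fully in: the underside lies on the ring's top.
- stand: Spanner's stand of dark wood, fixed: foot 110 x 50 x 6 mm with a saddle block 40 (x) x 50 (y), top 25 above the table; two lips 7 mm high along x, 25 mm apart, hold the bar between them, the pins hanging beside the block. Origin under its centre on the table. The spanner lies with its origin 25 above the stand's and its x along the stand's x (either way round).
- bowl: Bystander: black lacquer bowl, rim r 46, 42 high; origin under its centre.
- dish: Bystander: dark red bowl, rim r 50, 34 high; origin under its centre.
- jar: Bystander: amber glass jar, r 27, 70 high; origin under its centre.
- cup: Bystander: small black cup, r 26, 50 high; origin under its centre.
- box: Bystander: black round box with a gilt lid, r 38, 69 high; origin under its centre.
- spoon: Bystander: spoon, 120 long, lying along its x.
- brush: Bystander: brush, 160 long, lying along its x.
Not all that is in view belongs to the job. What is shaped like the stand but orange or turquoise is not meant.

How it is judged:
On the way, in this order (a step that is already met when the one before it is completed fails the run):
1. the hand rest is swung clear and its plunger has snapped into the other hole (value of joint rest_bar between 0.84 and 0.96 rad and value of joint plunger below 0.003 m), for 0.2 s.
2. both spanner pins are fully in the ring's holes, the ring not yet turned (z of spanner in the frame of ring_top below 0.004 m and horizontal distance between spanner and ring_top below 0.005 m and angle between the x axis of spanner and the x axis of ring_top, either way round below 0.2 rad and angle between spanner's own z axis and vertical below 0.12 rad and value of joint lock_ring below 0.75 rad), for 0.2 s.
3. the ring is turned to its stop with the spanner still in it (z of spanner in the frame of ring_top below 0.007 m and horizontal distance between spanner and ring_top below 0.005 m and angle between the x axis of spanner and the x axis of ring_top, either way round below 0.2 rad and angle between spanner's own z axis and vertical below 0.12 rad and value of joint lock_ring above 1.33 rad), for 0.1 s.
At the end, for the whole second after the job is handed in: Rest at its clear hole (0.90 within 0.06 rad), plunger under 3 mm; lock ring above 1.33 rad; spanner at rest in the saddle of its stand: within 12 mm along, 6 mm across, 4 mm in height, upright within 0.12 rad, in line within 0.25 rad (either way round) (all of step 1 and value of joint lock_ring above 1.33 rad and x of spanner in the frame of stand between -0.012 and 0.012 m and y of spanner in the frame of stand between -0.006 and 0.006 m and z of spanner in the frame of stand between 0.021 and 0.029 m and angle between spanner's own z axis and vertical below 0.12 rad and angle between the x axis of spanner and the x axis of stand, either way round below 0.25 rad and linear speed of spanner below 0.02 m/s); the robot touches nothing.
It fails at once if a bystander on the table is moved by more than 20 mm (distance of any of bowl, dish, jar, cup, box, spoon, brush from where it was at the start of the episode above 0.02 m).
It also fails if it takes over 70 s, if anything falls off the work surface, if the arm or the gripper's body presses on something with over 40 N, if the wrist force passes 120 N, or if a joint passes its speed limit or range.

### The arm

A 7-joint arm with a two-finger parallel gripper is mounted at the origin on the work surface. World frame = base frame: x ahead of the robot, y to its left, z up, the work surface at z = 0. Lengths are in m, angles in rad, forces in N, time in s.
With the tool pointing down it reaches from about 0.35 to 0.9 m from the base axis. Payload 8.1 kg.
Tool frame: the origin (TCP) lies on the centre line of the jaws, within the pads' length; the fingertips stand 14 mm ahead of it and the grasp point (between the pads) lies 5 mm behind it; z points along the fingers, y is the line along which they close (so a half turn about z gives the same grasp; the last joint's range is limited). The gripper opens to 92 mm and grips with 3 to 60 N. Pads are 19 mm wide; open, the fingers measure 130 mm over their backs; the gripper's body (75 mm by 190 mm) begins 47 mm behind the grasp point.
Start: joints at [1.068, 0.434, 0.025, 1.573, -0.012, 1.134, -0.075], TCP at [0.243, -0.576, 0.22] pointing down, gripper open.
Joint ranges: [-2.62, 2.62], [-0.44, 2.09], [-1.27, 1.32], [0.08, 2.57], [-1.32, 4.46], [0.12, 2], [-2.74, 2.74]. Speed limits (rad/s): [2.22, 2.22, 3.01, 3.01, 3.14, 3.14, 3.14].

### API

Orientations are given as [roll, pitch, yaw] about the fixed x, y, z axes, in that order (R = Rz(yaw) Ry(pitch) Rx(roll)).
In Python, from plant import telemetry, cams, workorder gives the robot as it stands.
- The arm moves only by the shell command python3 -m crank 'ROWS' [FORCE]. ROWS is JSON, one flat list of numbers, 7 for each row, row after row: the turn, a rotation vector about the tool's x, y, z as a fraction of full scale, then the shift along the tool's x, y, z as a fraction of full scale, then the opening, from 0 (shut) to 1 (fully open). A call has 1 to 8 rows; each row shifts and turns the commanded pose from where the row before left it, along the tool's axes as they then stand; what a row does not reach is not made up. Full scale, the value 1, is 60 cm for a shift and 120 degrees for a turn. A row lasts 1/8 s, in which the tool goes at most 62.5 mm and 10.7 degrees, less where a joint would pass 70% of its speed; a pose out of reach is approached as far as the arm can. A call with a number of a shift or a turn outside -1 to 1 is refused whole. A call with a gripper value outside its range is refused whole. The fingers move at their own pace and stop on an object; FORCE is the grip in N (left out, the last holds). Time passes only in rows, so rows that do not move let the fingers close. It gives the time, the measured TCP pose, the force, the opening and the grip force at its end, in the units of the state.
- telemetry.sense(): the state, without advancing time (a new reading comes with each control period).
- cams.snapshot(name): name is "side" or "top"; returns a dict with "color" (480x640x3 uint8, red, green, blue), "intrinsics" (3x3 intrinsics, pixels), "world_from_camera" (4x4, takes a point from camera to world coordinates). Camera axes: x right, y down, z forward; pixel columns grow to the right and rows downward; lengths in m; the calibration is good to about 2 mm. A picture is of the moment at which its call begins. There is no depth.
- workorder.hand_in(): hands the job in; it is judged then, once.
The state is a dict: "time": time; "joint_positions": joint angles; "joint_velocities": joint speeds; "effort": joint torques, N m; "tcp_pos": TCP position; "orientation": TCP orientation; "contact_force": force on the tool from outside, world axes, zero at the start; "torque": the same for the moment, N m; "gripper_width": finger opening in m; "grasp_force": force on a finger pad.
Only numpy, scipy, OpenCV 4.12 (cv2) and the standard library are available. Lean on these libraries where they do the work, as an engineer would, in place of code of your own. Each camera call takes 0.05 s, during which the arm holds its last target. There are 200 camera calls.

## Working session

There is one attempt and no reset: what is moved stays moved. The work goes in short steps, Python scripts to look and compute and a shell command to move; the robot and the scene stay as the last step left them, time stands still between calls to the robot, and variables do not carry over. Pictures are saved under pics/ and viewed, at most 10 in all, crops included, and the job is handed in when it is done.

```bash
mkdir -p pics; ls; python3 - <<'E'
from plant import telemetry, cams
import cv2,numpy as np,json
for n in ["top","side"]:
    d=cams.snapshot(n); cv2.imwrite(f"pics/{n}0.png",d["color"][:,:,::-1])
    print(n,np.round(d["intrinsics"],1).tolist(),np.round(d["world_from_camera"],4).tolist())
s=telemetry.sense(); print(s)
E
```

```text
pics
top [[473.4, 0.0, 314.7], [0.0, 473.4, 243.5], [0.0, 0.0, 1.0]] [[-0.0153, -0.9918, 0.1265, 0.3903], [-0.9996, 0.018, 0.0201, -0.0073], [-0.0222, -0.1262, -0.9918, 1.293], [0.0, 0.0, 0.0, 1.0]]
side [[520.9, 0.0, 315.4], [0.0, 520.9, 239.1], [0.0, 0.0, 1.0]] [[-0.9975, -0.0336, 0.0617, 0.4536], [-0.067, 0.7178, -0.693, 0.7726], [-0.021, -0.6954, -0.7183, 0.9102], [0.0, 0.0, 0.0, 1.0]]
{'time': 0.1, 'joint_positions': array([ 1.06840523,  0.43514377,  0.02496323,  1.57402481, -0.01157621,
        1.13397647, -0.07508988]), 'joint_velocities': array([-5.99140126e-06, -1.99370275e-03, -2.96970660e-04, -2.77745753e-03,
       -9.17485065e-04,  3.05750777e-04, -1.79482741e-03]), 'effort': array([ 3.34558077e-03, -6.69126105e+01,  9.87843834e-01, -3.15144324e+01,
       -6.06135651e-02,  3.74386681e-02,  1.52936752e-05]), 'tcp_pos': array([ 0.243031  , -0.5753021 ,  0.21912203]), 'orientation': array([-3.14019226e+00,  1.45305909e-04,  3.99751185e-01]), 'contact_force': array([ 0.28276927,  0.61498373, -0.27725844]), 'torque': array([-0.06196948, -0.01579615,  0.00567402]), 'grasp_force': 0.0, 'gripper_width': 0.09173606096348162}
```

View pics/top0.png

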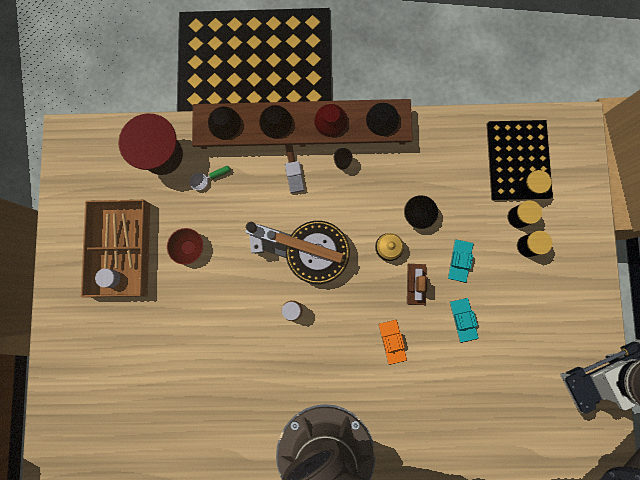

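View pics/side0.png

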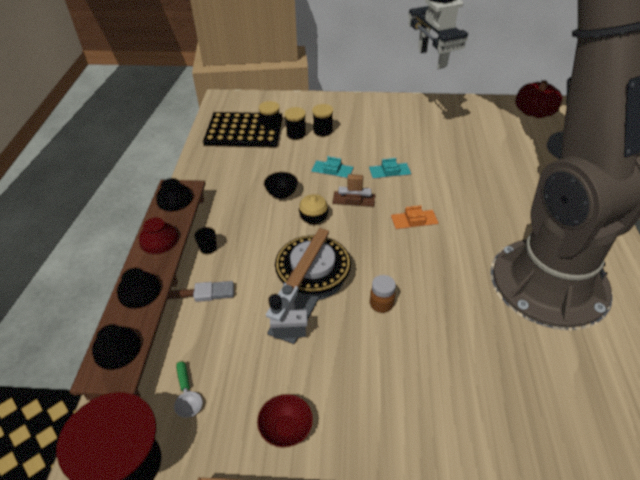

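The top view shows the wheel at (320,252), the rest's knob at about (252,229), the stand with the spanner at (417,284) and the gilt box between them at (390,247). I'll enlarge both views.

```bash
python3 - <<'E'
import cv2
a=cv2.imread("pics/top0.png")[205:325,238:438]; cv2.imwrite("pics/topc.png",cv2.resize(a,None,fx=4,fy=4,interpolation=cv2.INTER_CUBIC))
a=cv2.imread("pics/side0.png")[170:345,250:410]; cv2.imwrite("pics/sidec.png",cv2.resize(a,None,fx=3.4,fy=3.4,interpolation=cv2.INTER_CUBIC))
E
```

```text
(no output)
```

View pics/topc.png

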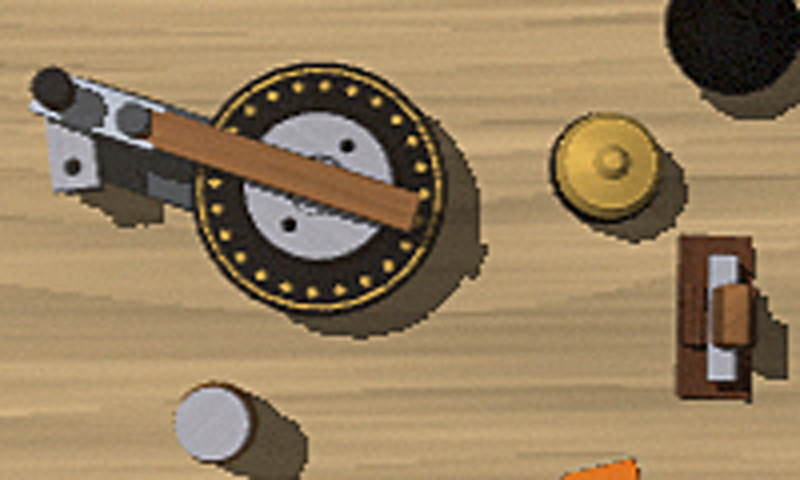

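View pics/sidec.png

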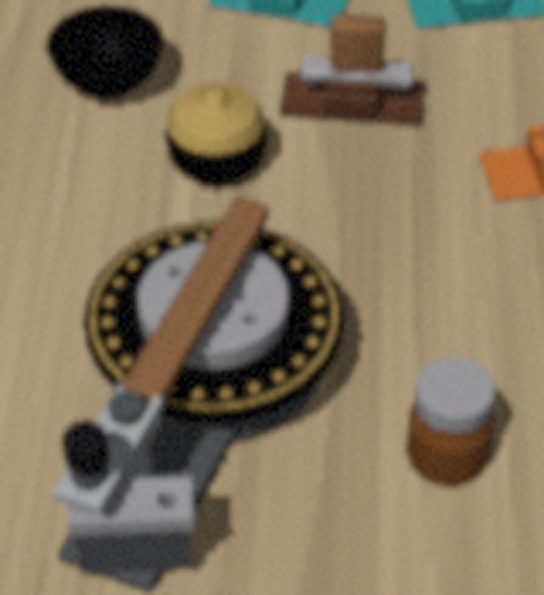

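The top crop shows the ring holes at crop (347,146) and (289,225), the knob top at (53,89), the clear hole at (73,167) and the spanner bar from (723,255) to (723,382). In the side crop the holes are at (174,271) and (249,320), the clear hole is at (166,500) and the knob is at (86,450).

```bash
cat >h.py <<'E'
import numpy as np
from plant import cams
def ray(d,u,v):
    T=d["world_from_camera"];K=d["intrinsics"]
    return T[:3,3],T[:3,:3]@np.linalg.inv(K)@[u,v,1]
def atz(d,u,v,z):
    o,r=ray(d,u,v); return o+r*(z-o[2])/r[2]
def proj(d,p):
    q=np.linalg.inv(d["world_from_camera"])@np.append(p,1); u=d["intrinsics"]@q[:3]; return u[:2]/u[2]
E
python3 - <<'E'
from h import *
t=cams.snapshot("top");s=cams.snapshot("side")
def T(x,y,z): return np.round(atz(t,238+x/4,205+y/4,z)*1000,1)[:2]
def S(x,y,z): return np.round(atz(s,250+x/3.4,170+y/3.4,z)*1000,1)[:2]
print("plaque",T(321,187,.05),S(213,317,.05))
h1,h2=T(347,146,.066),T(289,225,.066);g1,g2=S(174,271,.066),S(249,320,.066)
print("ring",h1,h2,(h1+h2)/2,g1,g2,(g1+g2)/2,"ang",np.arctan2(*(h1-h2)[::-1]),np.arctan2(*(g1-g2)[::-1]), np.linalg.norm(h1-h2))
print("knobtop",T(53,89,.13),S(88,433,.13)," pivot",T(134,118,.098),S(127,403,.098),"clear",T(73,167,.067),S(166,500,.067))
print("bartip",T(415,212,.092),S(250,206,.092))
print("bar",T(723,255,.035),T(723,382,.035),S(301,70,.035),S(412,78,.035))
print("grip",T(738,316,.08),S(358,27,.08))
print("box",T(605,165,.069)," jar",T(213,424,.07))
E
```

```text
plaque [526.8   8.8] [528.6  16.6]
ring [551.7  -8.8] [500.5  29.8] [526.1  10.5] [555.5  -7.9] [504.3  32.1] [529.9  12.1] ang -0.6459964248867712 -0.6632029927060934 64.1201996253911
knobtop [582.5 174. ] [584.9 175.7]  pivot [568. 127.] [570.  128.1] clear [540.9 170.6] [544.4 173.8]
bartip [505.1 -51.3] [507.7 -44. ]
bar [ 478.4 -256.4] [ 395.  -252.8] [ 481.1 -247.7] [ 397.7 -242.1]
grip [ 436.3 -255.3] [ 439.7 -245.3]
box [ 535.8 -176. ]  jar [373.2  80.2]
```

```bash
cat >>h.py <<'E'
def go(x,y,z,yaw):
    "print total world/tool-axes deltas to a target (m, rad) from measured pose, in move units"
    from plant import telemetry
    s=telemetry.sense();p=s["tcp_pos"];w=s["orientation"][2];d=np.array([x,y,z])-p
    dy=(yaw-w+np.pi)%(2*np.pi)-np.pi
    for n,a in(("at present yaw",w),("at target yaw",yaw)):
        c,q=np.cos(a),np.sin(a); print(n,"shift total",np.round(np.array([c*d[0]+q*d[1],q*d[0]-c*d[1],-d[2]])/.6,4))
    print("turn z total",round(-dy/np.radians(120),4),"t",s["time"],"p",p.round(4),"rpy",s["orientation"].round(4),"j",s["joint_positions"].round(2),"F",s["contact_force"].round(1),"w",round(s["gripper_width"],4),round(float(s["grasp_force"]),1))
E
python3 -m crank '[0,0,-0.0794,0,0,0,1, 0,0,-0.0794,0,0,0,1, 0,0,-0.0794,0,0,0,1, 0,0,-0.0794,0,0,0,1, 0,0,-0.0794,0,0,0,1, 0,0,0,0.097,0.009,0,1, 0,0,0,0.097,0.009,0,1, 0,0,0,0.097,0.009,0,1]' 30
python3 -c "
from h import *
go(.585,.175,.22,1.232)"
```

```text
time: 1.2
tcp_pos: [0.3172, -0.4148, 0.2197]
orientation: [3.141, -0.0, 1.231]
contact_force: [0.7, -0.4, -0.2]
gripper_width: 0.0921
grasp_force: 0.0
at present yaw shift total [ 1.0756e+00  9.3000e-02 -5.0000e-04]
at target yaw shift total [ 1.0755e+00  9.4300e-02 -5.0000e-04]
turn z total -0.0006 t 1.2 p [ 0.3172 -0.4148  0.2197] rpy [ 3.1415e+00 -1.0000e-04  1.2308e+00] j [ 1.    0.28 -0.23  1.81  0.07  1.06  0.4 ] F [ 0.7 -0.4 -0.2] w 0.0921 0.0
```

```bash

python3 -m crank '[0,0,0,0.098,0.0085,0,1, 0,0,0,0.098,0.0085,0,1, 0,0,0,0.098,0.0085,0,1, 0,0,0,0.098,0.0085,0,1, 0,0,0,0.098,0.0085,0,1, 0,0,0,0.098,0.0085,0,1, 0,0,0,0.098,0.0085,0,0.75, 0,0,0,0.098,0.0085,0,0.75]' >/dev/null
python3 -m crank '[0,0,0,0.097,0.0085,0,0.75, 0,0,0,0.097,0.0085,0,0.75, 0,0,0,0.07,0.0085,0.05,0.75, 0,0,0,0,0,0,0.75,0,0,0,0,0,0,0.75]'
python3 -c "
from h import *
go(.585,.175,.112,1.232)"
```

```text
time: 2.82
tcp_pos: [0.5789, 0.1571, 0.1896]
orientation: [-3.141, 0.001, 1.231]
contact_force: [-0.2, -0.3, -0.0]
gripper_width: 0.0691
grasp_force: 0.0
at present yaw shift total [ 0.0315 -0.0003  0.1293]
at target yaw shift total [ 0.0315 -0.0003  0.1293]
turn z total -0.0004 t 2.825 p [0.5789 0.1571 0.1896] rpy [-3.1411e+00  1.0000e-03  1.2311e+00] j [-0.    0.47 -0.51  1.64  0.25  1.09 -0.92] F [-0.2 -0.3 -0. ] w 0.0691 0.0
```

```bash

python3 -m crank '[0,0,0,0.0315,0,0.0,0.75, 0,0,0,0,0,0.04,0.75, 0,0,0,0,0,0.05,0.75,0,0,0,0,0,0.04,0.75,0,0,0,0,0,0,0.75,0,0,0,0,0,0,0.75]'
python3 - <<'E'
from h import *
import cv2
im=[]
for n in("top","side"):
    d=cams.snapshot(n);u,v=proj(d,[.575,.15,.11]).astype(int);c=d["color"][v-50:v+50,u-50:u+50,::-1];im.append(cv2.resize(c,(400,400),interpolation=cv2.INTER_CUBIC))
cv2.imwrite("pics/k1.png",np.hstack(im))
E
```

```text
time: 3.58
tcp_pos: [0.5862, 0.1761, 0.1132]
orientation: [3.14, -0.001, 1.231]
contact_force: [-0.1, 0.7, -0.1]
gripper_width: 0.0691
grasp_force: 0.0
```

View pics/k1.png

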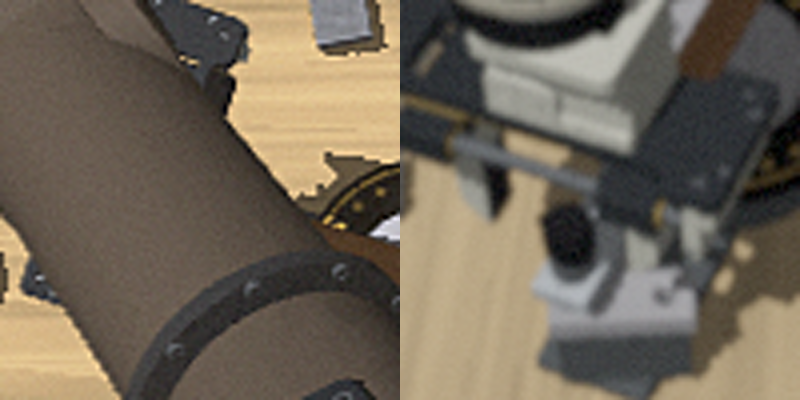

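The side view shows the knob between the fingers, roughly in the middle. I'll close gently.

```bash

python3 -m crank '[0,0,0,0,0,0,0.1, 0,0,0,0,0,0,0.1, 0,0,0,0,0,0,0.1,0,0,0,0,0,0,0.1,0,0,0,0,0,0,0.1]' 6
```

```text
time: 4.3
tcp_pos: [0.5855, 0.1755, 0.1118]
orientation: [3.141, -0.0, 1.231]
contact_force: [0.5, 0.4, 0.2]
gripper_width: 0.0254
grasp_force: 6.0
```

```bash

python3 -m crank '[0,0,0,0,0,0,0.1, 0,0,0,0,0,0,0.1, 0,0,0,0,0,-0.007,0.1,0,0,0,0,0,-0.007,0.1,0,0,0,0,0,-0.0055,0.1,0,0,0,0,0,0,0.1,0,0,0,0,0,0,0.1]' 40
```

```text
time: 5.18
tcp_pos: [0.5853, 0.1755, 0.1233]
orientation: [-3.141, 0.0, 1.231]
contact_force: [3.2, 1.0, -7.1]
gripper_width: 0.0241
grasp_force: 40.0
```

```bash

python3 -m crank '[0,0,-0.0537,-0.0005,-0.0094,0,0.1, 0,0,-0.0537,-0.0005,-0.0094,0,0.1,0,0,0,0,0,0,0.1]' 40
```

```text
time: 5.55
tcp_pos: [0.5742, 0.1778, 0.1233]
orientation: [-3.141, 0.0, 1.456]
contact_force: [3.3, 0.8, -7.3]
gripper_width: 0.0246
grasp_force: 40.0
```

Matches. Six more steps finish the arc.

```bash

python3 -m crank '[0,0,-0.0537,-0.0005,-0.0094,0,0.1, 0,0,-0.0537,-0.0005,-0.0094,0,0.1,0,0,-0.0537,-0.0005,-0.0094,0,0.1, 0,0,-0.0537,-0.0005,-0.0094,0,0.1,0,0,-0.0537,-0.0005,-0.0094,0,0.1, 0,0,-0.0537,-0.0005,-0.0094,0,0.1,0,0,0,0,0,0,0.1,0,0,0,0,0,0,0.1]' 40
python3 -m crank '[0,0,0,0,0,0.007,0.1,0,0,0,0,0,0.007,0.1,0,0,0,0,0,0.0055,0.1,0,0,0,0,0,0,0.1,0,0,0,0,0,0,0.1]' 40
```

```text
time: 6.55
tcp_pos: [0.5431, 0.17, 0.1237]
orientation: [3.141, 0.001, 2.127]
contact_force: [5.3, -1.3, -7.8]
gripper_width: 0.0242
grasp_force: 40.0
time: 7.18
tcp_pos: [0.5433, 0.1701, 0.1123]
orientation: [3.14, 0.002, 2.127]
contact_force: [5.6, -1.5, -3.5]
gripper_width: 0.0241
grasp_force: 40.0
```

```bash

python3 -m crank '[0,0,0,0,0,0,0.75,0,0,0,0,0,0,0.75,0,0,0,0,0,0,0.75,0,0,0,0,0,0,0.75,0,0,0,0,0,-0.06,0.75,0,0,0,0,0,-0.1,0.75,0,0,0,0,0,-0.04,0.75,0,0,0,-0.09,0,0,0.75]' 30
python3 -m crank '[0,0,0,-0.09,0,0,0.9,0,0,0,-0.09,0,0,0.9,0,0,0,-0.09,0,0,0.9,0,0,0,-0.09,0,0,0.9,0,0,0,-0.09,0,0,0.9,0,0,0,-0.09,0,0,0.9,0,0,0,-0.07,0,0,0.9,0,0,0,0,0,0,0.9]'
python3 - <<'E'
from h import *
import cv2
im=[]
for n,f in(("top",4),("side",3)):
    d=cams.snapshot(n);cv2.imwrite(f"pics/{n}1.png",d["color"][:,:,::-1])
    if n=="side":
        c=d["color"][170:345,250:383,::-1];a=cv2.resize(c,(0,0),fx=3,fy=3,interpolation=cv2.INTER_CUBIC)
    else: c=d["color"][195:325,238:438,::-1];b=cv2.resize(c,(0,0),fx=2,fy=2,interpolation=cv2.INTER_CUBIC)
b=cv2.copyMakeBorder(b,0,a.shape[0]-b.shape[0],0,0,0)
cv2.imwrite("pics/r1.png",np.hstack([a,b]));print(a.shape,b.shape)
E
```

```text
time: 8.18
tcp_pos: [0.5702, 0.1301, 0.2354]
orientation: [3.136, -0.0, 2.139]
contact_force: [1.1, -0.6, -1.1]
gripper_width: 0.0689
grasp_force: 0.0
time: 9.18
tcp_pos: [0.7655, -0.1896, 0.23]
orientation: [-3.14, 0.0, 2.125]
contact_force: [-0.0, -0.4, -0.3]
gripper_width: 0.0823
grasp_force: 0.0
(525, 399, 3) (525, 400, 3)
```

View pics/r1.png

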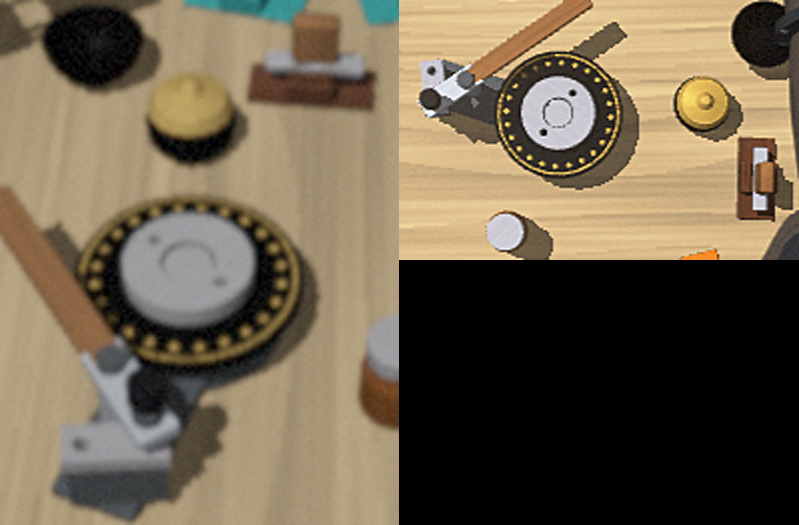

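The rest now lies clear of the plaque, with the knob sitting low over the clear hole. Next I'll refine the ring holes and the spanner bar by image code.

```bash
python3 - <<'E'
from h import *
import cv2
for n in("top","side"):
    d=cams.snapshot(n);g=cv2.cvtColor(d["color"],cv2.COLOR_RGB2GRAY).astype(float);C=[]
    for h0 in([.5535,-.0085,.066],[.5025,.031,.066]):
        u,v=proj(d,h0).round().astype(int);w=g[v-4:v+5,u-4:u+5];m=np.clip(np.median(w)-12-w,0,None)
        yy,xx=np.mgrid[v-4:v+5,u-4:u+5];C.append(atz(d,(m*xx).sum()/m.sum(),(m*yy).sum()/m.sum(),.066)[:2]*1000)
    C=np.array(C);e=C[0]-C[1];print(n,C.round(1).tolist(),C.mean(0).round(1),np.linalg.norm(e).round(1),np.arctan2(e[1],e[0]).round(3))
    # bright bar, wood grip
    u,v=proj(d,[.437,-.25,.04]).round().astype(int);c=d["color"][v-30:v+31,u-30:u+31].astype(int)
    m=((c.max(2)-c.min(2)<30)&(c.min(2)>140)).astype(np.uint8)
    nn,l,st,ce=cv2.connectedComponentsWithStats(m);pts=np.argwhere((l>0))[:,::-1]+[u-30,v-30]
    W=np.array([atz(d,*p,.035)[:2]*1000 for p in pts]);big=W[(abs(W[:,0]-437)<60)&(abs(W[:,1]+250)<25)]
    print(" bar x",big[:,0].min().round(1),big[:,0].max().round(1),"ends y",[big[(big[:,0]>a)&(big[:,0]<b)].mean(0).round(1).tolist() for a,b in((395,412),(465,480))])
E
```

```text
top [[552.0, -7.3], [502.2, 30.5]] [527.1  11.6] 62.5 -0.65
 bar x 398.8 477.9 ends y [[404.9, -251.7], [472.5, -254.2]]
side [[551.7, -3.7], [503.9, 31.9]] [527.8  14.1] 59.6 -0.641
 bar x 400.6 480.6 ends y [[405.8, -250.1], [473.0, -255.3]]
```

```bash

python3 -m crank '[0,0,-0.0765,0,0,0,0.9,0,0,-0.0765,0,0,0,0.9,0,0,-0.0765,0,0,0,0.9,0,0,-0.0765,0,0,0,0.9,0,0,-0.0765,0,0,0,0.9,0,0,-0.0765,0,0,0,0.9,0,0,0,0.0898,-0.0222,0,0.55,0,0,0,0.0898,-0.0222,0,0.55]' >/dev/null
python3 -m crank '[0,0,0,0.0898,-0.0222,0,0.55,0,0,0,0.0898,-0.0222,0,0.55,0,0,0,0.0898,-0.0222,0,0.55,0,0,0,0.0898,-0.0222,0,0.55,0,0,0,0,0,0.07,0.55,0,0,0,0,0,0.07,0.55,0,0,0,0,0,0,0.55,0,0,0,0,0,0,0.55]' 
python3 -c "
from h import *
go(.4385,-.2525,.055,3.087)"
```

```text
time: 11.38
tcp_pos: [0.4392, -0.2481, 0.1494]
orientation: [-3.141, 0.001, 3.094]
contact_force: [0.7, -0.4, 0.6]
gripper_width: 0.0504
grasp_force: 0.0
at present yaw shift total [ 0.0008 -0.0073  0.1573]
at target yaw shift total [ 0.0007 -0.0073  0.1573]
turn z total 0.0033 t 11.375 p [ 0.4392 -0.2481  0.1494] rpy [-3.141e+00  1.400e-03  3.094e+00] j [ 1.12  0.49 -0.97  1.9   0.48  1.    1.46] F [ 0.7 -0.4  0.6] w 0.0504 0.0
```

```bash

python3 -m crank '[0,0,0.003,0.0005,-0.007,0.03,0.55,0,0,0,0,0,0.05,0.55,0,0,0,0,0,0.05,0.55,0,0,0,0,0,0.027,0.55,0,0,0,0,0,0,0.55,0,0,0,0,0,0,0.55]'
python3 -m crank '[0,0,0,0,0,0,0.1,0,0,0,0,0,0,0.1,0,0,0,0,0,0,0.1,0,0,0,0,0,0,0.1]' 5
```

```text
time: 12.12
tcp_pos: [0.4385, -0.2532, 0.0545]
orientation: [-3.141, 0.001, 3.086]
contact_force: [-0.1, -0.5, 0.4]
gripper_width: 0.0504
grasp_force: 0.0
time: 12.62
tcp_pos: [0.4377, -0.2532, 0.0537]
orientation: [-3.141, 0.0, 3.086]
contact_force: [0.2, -0.1, 1.5]
gripper_width: 0.0177
grasp_force: 5.0
```

```bash

python3 -m crank '[0,0,0,0,0,0,0.1,0,0,0,0,0,0,0.1,0,0,0,0,0,-0.03,0.1,0,0,0,0,0,-0.07,0.1,0,0,0,0,0,-0.09,0.1,0,0,0,0,0,-0.055,0.1,0,0,0,0,0,0,0.1,0,0,0,0,0,0,0.1]' 50
python3 -c "
from h import *
go(.5275,.0118,.15,2.4916)"
```

```text
time: 13.62
tcp_pos: [0.437, -0.2529, 0.2002]
orientation: [3.142, -0.001, 3.086]
contact_force: [-0.7, -0.3, -3.0]
gripper_width: 0.0176
grasp_force: 50.0
at present yaw shift total [-0.1261  0.449   0.0837]
at target yaw shift total [0.1469 0.4426 0.0837]
turn z total 0.2838 t 13.625 p [ 0.437  -0.2529  0.2002] rpy [ 3.1416e+00 -1.1000e-03  3.0859e+00] j [ 1.17  0.44 -1.01  1.83  0.42  1.1   1.53] F [-0.7 -0.3 -3. ] w 0.0176 50.0
```

```bash

python3 -m crank '[0,0,0.071,0,0,0,0.1,0,0,0.071,0,0,0,0.1,0,0,0.071,0,0,0,0.1,0,0,0.071,0,0,0,0.1,0,0,0,0.0294,0.0885,0,0.1,0,0,0,0.0294,0.0885,0,0.1,0,0,0,0.0294,0.0885,0,0.1,0,0,0,0.0294,0.0885,0,0.1]'  50 >/dev/null
python3 -m crank '[0,0,0,0.0294,0.0885,0,0.1,0,0,0,0,0,0.05,0.1,0,0,0,0,0,0.034,0.1,0,0,0,0,0,0,0.1,0,0,0,0,0,0,0.1]' 
python3 - <<'E'
from h import *
import cv2
go(.5275,.0118,.125,2.4916)
im=[]
for n in("top","side"):
    d=cams.snapshot(n);u,v=proj(d,[.5275,.0118,.08]).astype(int);c=d["color"][v-35:v+35,u-35:u+35,::-1];im.append(cv2.resize(c,(400,400),interpolation=cv2.INTER_CUBIC))
cv2.imwrite("pics/s1.png",np.hstack(im))
E
```

```text
time: 15.25
tcp_pos: [0.5282, 0.0118, 0.1503]
orientation: [-3.141, -0.001, 2.491]
contact_force: [-0.3, -0.5, -1.3]
gripper_width: 0.0176
grasp_force: 50.0
at present yaw shift total [ 0.0009 -0.0006  0.0421]
at target yaw shift total [ 0.0009 -0.0006  0.0421]
turn z total -0.0002 t 15.25 p [0.5282 0.0118 0.1503] rpy [-3.1415e+00 -7.0000e-04  2.4913e+00] j [ 0.5   0.49 -0.85  1.85  0.44  1.    0.38] F [-0.3 -0.5 -1.3] w 0.0176 50.0
```

View pics/s1.png

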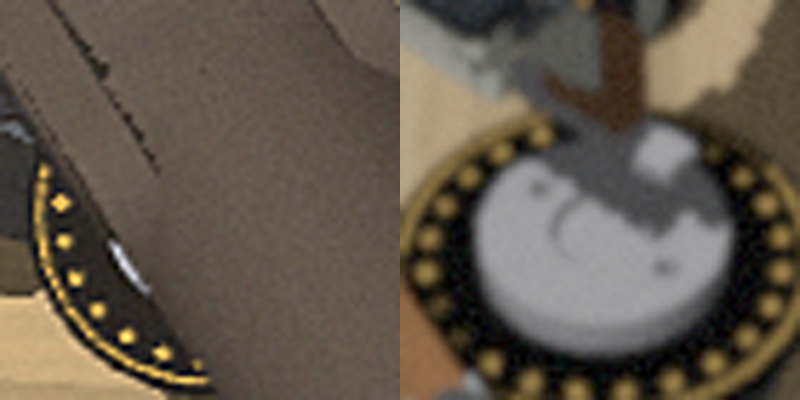

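The side view shows both holes at crop (540,190) and (665,268), with the spanner above them. I'll descend by feel.

```bash

python3 -m crank '[0,0,0,0.0005,0,0.03,0.1,0,0,0,0,0,0.03,0.1,0,0,0,0,0,0.007,0.1,0,0,0,0,0,0,0.1,0,0,0,0,0,0,0.1]' 
python3 -m crank '[0,0,0,0,0,0.004,0.1,0,0,0,0,0,0.004,0.1,0,0,0,0,0,0,0.1]' 
python3 - <<'E'
from h import *
import cv2
go(.5275,.0118,.095,2.4916)
d=cams.snapshot("side");u,v=proj(d,[.5275,.0118,.07]).astype(int);c=d["color"][v-37:v+37,u-50:u+50,::-1]
cv2.imwrite("pics/s2.png",cv2.resize(c,(800,592),interpolation=cv2.INTER_CUBIC))
E
```

```text
time: 15.98
tcp_pos: [0.5284, 0.012, 0.1103]
orientation: [3.141, 0.0, 2.491]
contact_force: [-0.2, 0.6, -2.5]
gripper_width: 0.0175
grasp_force: 50.0
time: 16.35
tcp_pos: [0.528, 0.0118, 0.1051]
orientation: [-3.141, -0.0, 2.491]
contact_force: [0.4, -0.2, -1.9]
gripper_width: 0.0174
grasp_force: 50.0
at present yaw shift total [ 0.0006 -0.0004  0.0168]
at target yaw shift total [ 0.0006 -0.0004  0.0168]
turn z total -0.0002 t 16.35 p [0.528  0.0118 0.1051] rpy [-3.1414e+00 -1.0000e-04  2.4912e+00] j [ 0.46  0.54 -0.82  1.89  0.5   0.92  0.33] F [ 0.4 -0.2 -1.9] w 0.0174 50.0
```

View pics/s2.png

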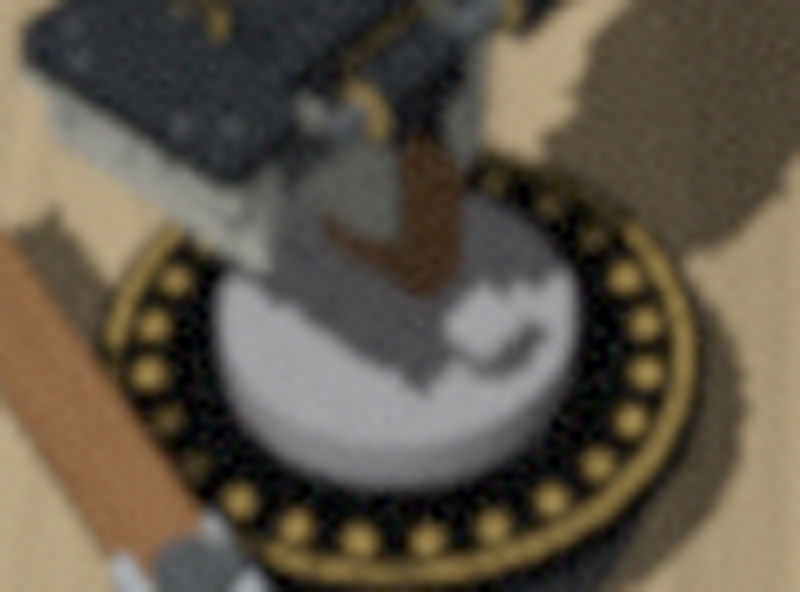

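No contact force at 2 mm below the expected ring surface, so the pins seem to be entering. The holes are hidden under the bar now. Continuing down.

```bash

python3 -m crank '[0,0,0,0,0,0.004,0.1,0,0,0,0,0,0,0.1]' 
python3 -m crank '[0,0,0,0,0,0.004,0.1,0,0,0,0,0,0,0.1]' 
python3 -m crank '[0,0,0,0,0,0.004,0.1,0,0,0,0,0,0,0.1]'
```

```text
time: 16.65
tcp_pos: [0.5279, 0.0118, 0.1026]
orientation: [-3.141, -0.0, 2.491]
contact_force: [0.5, -0.7, -1.6]
gripper_width: 0.018
grasp_force: 50.0
time: 16.9
tcp_pos: [0.5279, 0.0118, 0.1002]
orientation: [-3.141, -0.0, 2.491]
contact_force: [-0.1, -0.0, -1.4]
gripper_width: 0.0176
grasp_force: 50.0
time: 17.15
tcp_pos: [0.5279, 0.0118, 0.0978]
orientation: [-3.141, -0.0, 2.491]
contact_force: [0.5, -0.1, -2.4]
gripper_width: 0.0178
grasp_force: 50.0
```

```bash

python3 -m crank '[0,0,0,0,0,0.003,0.1,0,0,0,0,0,0,0.1]' 
python3 -m crank '[0,0,0,0,0,0.002,0.1,0,0,0,0,0,0,0.1,0,0,0,0,0,0,0.1]'
```

```text
time: 17.4
tcp_pos: [0.528, 0.0118, 0.0961]
orientation: [-3.141, -0.0, 2.491]
contact_force: [-0.6, 0.8, -2.3]
gripper_width: 0.0176
grasp_force: 50.0
time: 17.77
tcp_pos: [0.528, 0.0118, 0.095]
orientation: [-3.142, 0.0, 2.491]
contact_force: [1.2, -0.3, -1.7]
gripper_width: 0.0175
grasp_force: 50.0
```

```bash

python3 -m crank '[0,0,0,0,0,0.001,0.1,0,0,0,0,0,0,0.1,0,0,0,0,0,0,0.1]'
python3 -m crank '[0,0,0.05,0,0,0,0.1,0,0,0.05,0,0,0,0.1,0,0,0.05,0,0,0,0.1,0,0,0.05,0,0,0,0.1,0,0,0.05,0,0,0,0.1,0,0,0.05,0,0,0,0.1,0,0,0.05,0,0,0,0.1,0,0,0,0,0,0,0.1]'
python3 -c "
from h import *
from plant import telemetry
go(.528,.0118,.095,1.2);print(telemetry.sense()['torque'])"
```

```text
time: 18.15
tcp_pos: [0.5281, 0.0119, 0.0947]
orientation: [3.142, 0.0, 2.491]
contact_force: [-2.6, -1.4, 4.3]
gripper_width: 0.0176
grasp_force: 50.0
time: 19.15
tcp_pos: [0.5286, 0.0125, 0.0947]
orientation: [3.14, -0.0, 1.759]
contact_force: [0.6, 1.9, 2.5]
gripper_width: 0.0176
grasp_force: 50.0
at present yaw shift total [-0.001  -0.0012 -0.0005]
at target yaw shift total [-0.0014 -0.0005 -0.0005]
turn z total 0.2671 t 19.15 p [0.5286 0.0125 0.0947] rpy [ 3.1403e+00 -2.0000e-04  1.7594e+00] j [ 0.33  0.5  -0.62  1.91  0.38  0.84 -0.3 ] F [0.6 1.9 2.5] w 0.0176 50.0
[ 0.38293943 -0.18101758 -0.00506083]
```

```bash
t(){ python3 -c "
from plant import telemetry as T
s=T.sense();print('TORQ',s['torque'].round(3),s['orientation'].round(3))"; }
python3 -m crank '[0,0,0.025,0,0,0,0.1,0,0,0,0,0,0,0.1]';t
python3 -m crank '[0,0,0.025,0,0,0,0.1,0,0,0,0,0,0,0.1]';t
python3 -m crank '[0,0,0.025,0,0,0,0.1,0,0,0,0,0,0,0.1]';t
python3 -m crank '[0,0,0.025,0,0,0,0.1,0,0,0,0,0,0,0.1]';t
```

```text
time: 19.4
tcp_pos: [0.5287, 0.0125, 0.0947]
orientation: [3.14, -0.001, 1.709]
contact_force: [1.0, 3.0, 2.0]
gripper_width: 0.0179
grasp_force: 50.0
TORQ [ 0.595 -0.378  0.031] [ 3.140e+00 -1.000e-03  1.709e+00]
time: 19.65
tcp_pos: [0.5287, 0.0125, 0.0947]
orientation: [3.14, -0.001, 1.656]
contact_force: [2.4, 2.9, 1.9]
gripper_width: 0.0176
grasp_force: 50.0
TORQ [ 0.809 -0.537  0.033] [ 3.140e+00 -1.000e-03  1.656e+00]
time: 19.9
tcp_pos: [0.5287, 0.0124, 0.0947]
orientation: [3.14, -0.001, 1.604]
contact_force: [3.4, 4.9, 2.8]
gripper_width: 0.0172
grasp_force: 50.0
TORQ [ 0.902 -0.713  0.034] [ 3.140e+00 -1.000e-03  1.604e+00]
time: 20.15
tcp_pos: [0.5287, 0.0124, 0.0947]
orientation: [3.14, -0.001, 1.551]
contact_force: [2.8, 3.4, 3.3]
gripper_width: 0.0176
grasp_force: 50.0
TORQ [ 0.977 -0.751  0.061] [ 3.140e+00 -1.000e-03  1.551e+00]
```

```bash
t(){ python3 -c "
from plant import telemetry as T
s=T.sense();print('TORQ',s['torque'].round(3),s['orientation'].round(3),s['contact_force'].round(1),s['tcp_pos'].round(4))"; }
python3 -m crank '[0,0,0.025,0,0,0,0.1,0,0,0,0,0,0,0.1]'>/dev/null;t
python3 -m crank '[0,0,0.025,0,0,0,0.1,0,0,0,0,0,0,0.1]'>/dev/null;t
python3 -m crank '[0,0,0.025,0,0,0,0.1,0,0,0,0,0,0,0.1]'>/dev/null;t
python3 -m crank '[0,0,0.025,0,0,0,0.1,0,0,0,0,0,0,0.1]'>/dev/null;t
```

```text
TORQ [ 1.031 -0.849  0.035] [ 3.140e+00 -1.000e-03  1.499e+00] [2.9 5.6 3.5] [0.5287 0.0123 0.0947]
TORQ [ 0.969 -0.83   0.084] [ 3.140e+00 -1.000e-03  1.446e+00] [3.3 4.7 3.1] [0.5287 0.0123 0.0947]
TORQ [ 0.967 -0.844  0.027] [ 3.140e+00 -1.000e-03  1.394e+00] [2.5 4.7 3.2] [0.5287 0.0123 0.0947]
TORQ [ 0.895 -1.012  0.604] [ 3.140e+00 -1.000e-03  1.343e+00] [3.6 4.5 3.2] [0.5289 0.0124 0.0948]
```

The torque about z jumped to 0.6 N m, so the ring is at its stop. One small nudge, a hold, then back off the torque.

```bash
t(){ python3 -c "
from plant import telemetry as T
s=T.sense();print('TORQ',s['torque'].round(3),s['orientation'].round(3),s['contact_force'].round(1),s['tcp_pos'].round(4))"; }
python3 -m crank '[0,0,0.008,0,0,0,0.1,0,0,0,0,0,0,0.1,0,0,0,0,0,0,0.1]'>/dev/null;t
python3 -m crank '[0,0,-0.025,0,0,0,0.1,0,0,0,0,0,0,0.1]'>/dev/null;t
python3 -m crank '[0,0,0,0,0,-0.005,0.1,0,0,0,0,0,-0.01,0.1,0,0,0,0,0,-0.01,0.1,0,0,0,0,0,-0.03,0.1,0,0,0,0,0,-0.07,0.1,0,0,0,0,0,-0.07,0.1,0,0,0,0,0,0,0.1]'
python3 -c "
from h import *
go(.4381,-.2528,.2,-.055)"
```

```text
TORQ [ 0.874 -0.948  0.952] [ 3.140e+00 -1.000e-03  1.328e+00] [3.6 4.5 2.4] [0.5289 0.0124 0.0948]
TORQ [ 0.988 -0.729  0.064] [ 3.141e+00 -1.000e-03  1.378e+00] [2.6 5.  4.7] [0.5286 0.0123 0.0947]
time: 22.65
tcp_pos: [0.5288, 0.0112, 0.2138]
orientation: [3.138, 0.001, 1.375]
contact_force: [-0.3, 0.6, -2.4]
gripper_width: 0.0179
grasp_force: 50.0
at present yaw shift total [-0.461  -0.0625  0.023 ]
at target yaw shift total [-0.1267  0.4476  0.023 ]
turn z total 0.6827 t 22.65 p [0.5288 0.0112 0.2138] rpy [3.1383e+00 5.0000e-04 1.3747e+00] j [ 0.32  0.34 -0.58  1.78  0.21  1.07 -0.53] F [-0.3  0.6 -2.4] w 0.0179 50.0
```

```bash

python3 -m crank '[0,0,0.0853,0,0,0,0.1,0,0,0.0853,0,0,0,0.1,0,0,0.0853,0,0,0,0.1,0,0,0.0853,0,0,0,0.1,0,0,0.0853,0,0,0,0.1,0,0,0.0853,0,0,0,0.1,0,0,0.0853,0,0,0,0.1,0,0,0.0853,0,0,0,0.1]' >/dev/null
python3 -m crank '[0,0,0,-0.0253,0.0895,0,0.1,0,0,0,-0.0253,0.0895,0,0.1,0,0,0,-0.0253,0.0895,0,0.1,0,0,0,-0.0253,0.0895,0,0.1,0,0,0,-0.0253,0.0895,0,0.1,0,0,0,0,0,0.1,0.1,0,0,0,0,0,0,0.1,0,0,0,0,0,0,0.1]' 
python3 - <<'E'
from h import *
import cv2
go(.4381,-.2528,.054,-.055)
d=cams.snapshot("side");u,v=proj(d,[.44,-.25,.08]).astype(int)
a=d["color"][v-30:v+30,u-40:u+40,::-1];u,v=proj(d,[.5275,.0118,.066]).astype(int);b=d["color"][v-30:v+30,u-40:u+40,::-1]
cv2.imwrite("pics/p1.png",cv2.resize(np.hstack([a,b]),(800,300),interpolation=cv2.INTER_CUBIC))
E
```

```text
time: 24.65
tcp_pos: [0.4376, -0.2516, 0.1519]
orientation: [-3.141, 0.001, -0.053]
contact_force: [0.6, 0.7, -1.3]
gripper_width: 0.0176
grasp_force: 50.0
at present yaw shift total [0.001  0.002  0.1631]
at target yaw shift total [0.001  0.002  0.1631]
turn z total 0.0009 t 24.65 p [ 0.4376 -0.2516  0.1519] rpy [-3.1411e+00  1.2000e-03 -5.3100e-02] j [ 0.54  0.32 -0.16  1.94  0.06  0.89 -1.27] F [ 0.6  0.7 -1.3] w 0.0176 50.0
```

View pics/p1.png

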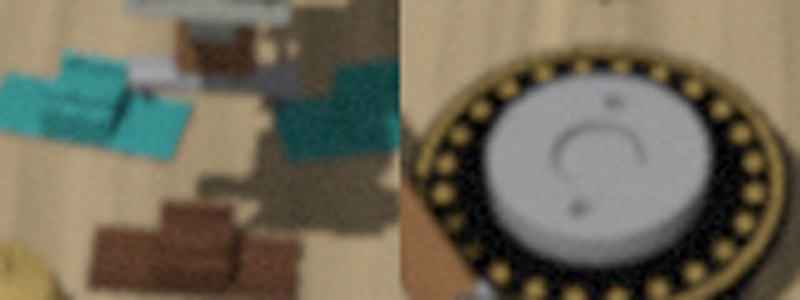

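The ring has turned, with its holes now at crop (613,100) and (578,208), and the spanner hangs level and in line with the stand. Lowering it into the saddle.

```bash

python3 -m crank '[0,0,0,0.001,0.002,0.05,0.1,0,0,0,0,0,0.05,0.1,0,0,0,0,0,0.04,0.1,0,0,0,0,0,0.015,0.1,0,0,0,0,0,0.005,0.1,0,0,0,0,0,0,0.1]'
python3 -m crank '[0,0,0,0,0,0.003,0.1,0,0,0,0,0,0,0.1,0,0,0,0,0,0,0.1]'
```

```text
time: 25.45
tcp_pos: [0.439, -0.2536, 0.0564]
orientation: [3.141, -0.001, -0.054]
contact_force: [-0.6, 0.0, -2.4]
gripper_width: 0.0175
grasp_force: 50.0
time: 25.82
tcp_pos: [0.4383, -0.2534, 0.0538]
orientation: [3.141, -0.0, -0.054]
contact_force: [-0.1, 0.5, -2.3]
gripper_width: 0.0176
grasp_force: 50.0
```

```bash

python3 -m crank '[0,0,0,0,0,0.001,0.1,0,0,0,0,0,0,0.1,0,0,0,0,0,0,0.1]'
python3 -m crank '[0,0,0,0,0,0,0.2,0,0,0,0,0,0,0.3,0,0,0,0,0,0,0.45,0,0,0,0,0,0,0.55,0,0,0,0,0,-0.03,0.55,0,0,0,0,0,-0.08,0.55,0,0,0,0,0,-0.1,0.55,0,0,0,0,0,-0.05,0.55]'  10
python3 -m crank '[0,0,0,-0.08,0.08,0,0.55,0,0,0,-0.08,0.08,0,0.55,0,0,0,0,0.09,0,0.55,0,0,0,0,0.09,0,0.55,0,0,0,0,0.09,0,0.55,0,0,0,0,0,0,0.55]' >/dev/null
python3 - <<'E'
from h import *
import cv2
im=[]
for n in("top","side"):
    d=cams.snapshot(n);u,v=proj(d,[.45,-.25,.04]).astype(int);c=d["color"][v-35:v+35,u-35:u+35,::-1];im.append(cv2.resize(c,(400,400),interpolation=cv2.INTER_CUBIC))
    c=d["color"][v-30:v+31,u-30:u+31].astype(int);m=(c.max(2)-c.min(2)<30)&(c.min(2)>140)
    W=np.array([atz(d,*p,.035)[:2]*1000 for p in np.argwhere(m)[:,::-1]+[u-30,v-30]]);b=W[(abs(W[:,0]-437)<60)&(abs(W[:,1]+250)<25)]
    print(n,b[:,0].min(),b[:,0].max(),[b[(b[:,0]>q)&(b[:,0]<r)].mean(0).round(1).tolist() for q,r in((395,412),(465,480))])
cv2.imwrite("pics/f1.png",np.hstack(im))
E
```

```text
time: 26.2
tcp_pos: [0.4383, -0.2535, 0.0537]
orientation: [3.141, -0.0, -0.054]
contact_force: [-3.0, 0.9, 8.2]
gripper_width: 0.0177
grasp_force: 50.0
time: 27.2
tcp_pos: [0.4392, -0.2538, 0.2122]
orientation: [3.14, -0.004, -0.054]
contact_force: [0.3, -0.1, -0.1]
gripper_width: 0.0505
grasp_force: 0.0
top 396.2269328064962 475.272340043485 [[403.1, -249.9], [471.2, -254.1]]
side 398.0628911815712 477.7084255979008 [[404.2, -249.1], [472.4, -252.8]]
```

View pics/f1.png

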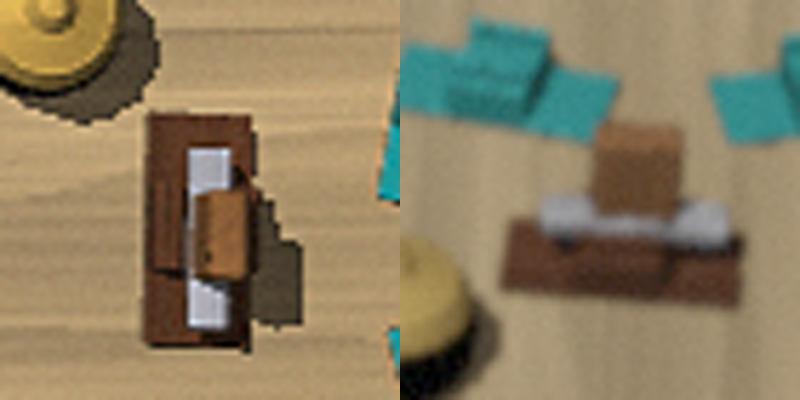

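The spanner lies in its saddle, about 2.7 mm from its original place along the bar and 1 mm across. The arm is clear.

```bash
python3 -c "
from plant import workorder
print(workorder.hand_in())"
```

```text
the job is handed in; nothing more can be done
None
```

I handed the job in at about 28 s of the 70 s allowed, but the hand-in returned no verdict. The rest is swung to its clear hole with the plunger down, the ring is turned clockwise to its stop, and the spanner is back in its stand about 3 mm from where it lay. I felt the ring's stop as a torque jump rather than reading the joint, and no bystander was knowingly touched.

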